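# Open the child-safe tablet caddy

## Task

Open the child-safe box of dishwasher tablets on the counter: with the fingertips press its long catch bar fully down where it lies bare behind the lid and, keeping it held down, gently push the lid along past the catch until it is fully open, then let go so that the catch springs up and locks the lid open. Do not pinch or lift anything, and leave the mug, the soap bottle and the jar where they stand.

Things in the scene. Friction and masses are not known exactly. Their poses are not given: they have to be found in the camera images.
- caddy: Pale grey plastic box fixed to the counter, x -75 to 75, y -140 to 125 mm, deck 75 mm high; origin on the counter. The lid opens along its +y; tablets lie in a well under the shut lid. Dark grey catch bar along its -x side, at x -68 to -30, y -135 to 56 mm. Two runners stand 13.5 mm above the deck at x -20 to -14 and 63 to 75 mm, from y -62 to 125 mm.
- bar (a joint): Downward travel of the spring catch bar (m): 0 = up, 0.011 = fully down. It sinks straight down wherever it is pressed, from about 2.5 N to start to 6.5 N at the bottom. Its flat top is 87 mm above the counter when up, 76 mm when down, and it runs under the lid. Its tooth blocks the lid unless it is at least 0.0095 down; a part-open lid keeps it down.
- lid (a joint): Travel of the lid along the caddy's +y (m): 0 = shut, 0.080 = fully open at its stop. With the bar up it is blocked after 4 mm. From 0.076 on, the tooth can spring up into a slot in the lid and lock it, once the bar is let go. It slides stiffly (about 1.5 N, some 3 N with the tooth rubbing) and stays where it is left.
- bar_press (a point): Point on the bar's top, on its centre line, 40 mm behind the rear face of the shut lid, where the bar is bare (for 75 mm behind that face) and can be pressed; moves with the bar.
- lid_push (a point): Centre, over the bar, of the lid's flat upright rear (-y) face, which is pushed along the caddy's +y; moves with the lid. The lid is a white plate 150 (x) by 100 (y) by 16 mm, 89 to 105 mm above the counter, 2 mm clear over the raised bar.
- tooth_top (a point): Centre of the top of the bar's tooth (30 mm in x, 10 in y, 11 high), just ahead of the shut lid's front edge, at y 44 to 54 mm of the caddy; moves with the bar.
- mug: Loose blue mug, 80 mm wide, 90 mm high, origin at the centre of its foot. Leave alone.
- soap: Loose pale bottle, 60 mm wide, 190 mm high, origin at the centre of its foot. Leave alone.
- jar: Loose glass jar with a steel cap, 72 mm wide, 100 mm high, origin at the centre of its foot. Leave alone.

How it is judged:
By the outcome, as a careful person would: the job done as asked, in the order asked, and still so for the second after the job is handed in, with the robot touching nothing.
It also fails if it takes over 43 s, if anything falls off the work surface, if the arm or the gripper's body presses on something with over 40 N, if the wrist force passes 120 N, or if a joint passes its speed limit or range.

## Robot

A 6-joint arm with a two-finger parallel gripper is mounted at the origin on the work surface. World frame = base frame: x ahead of the robot, y to its left, z up, the work surface at z = 0. Lengths are in m, angles in rad, forces in N, time in s.
With the tool pointing down it reaches from about 0.3 to 0.775 m from the base axis. Payload 14.6 kg.
Tool frame: the origin (TCP) lies on the centre line of the jaws, within the pads' length; the fingertips stand ctrl.tcp_to_tips ahead of it and the grasp point (between the pads) lies 2 mm behind it (ctrl.tcp_to_tips is the distance from the TCP to the fingertips, in m); z points along the fingers, y is the line along which they close (so a half turn about z gives the same grasp; the last joint's range is limited). The gripper opens to 94 mm and grips with 3 to 60 N. Pads are 16 mm wide; open, the fingers measure 119 mm over their backs; the gripper's body (75 mm by 177 mm) begins 78 mm behind the grasp point.
Start: joints at [1.251, 0.3, 1.521, -0, 1.321, -0.067], TCP at [0.138, 0.533, 0.222] pointing down, gripper open.
Joint ranges: [-3.03, 3.03], [-0.79, 2.21], [0.23, 2.52], [-1.04, 4.18], [0, 3.07], [-2.55, 2.55]. Speed limits (rad/s): [2.22, 2.22, 2.57, 3.14, 3.14, 3.14].

## Interface

Orientations are given as [roll, pitch, yaw] about the fixed x, y, z axes, in that order (R = Rz(yaw) Ry(pitch) Rx(roll)).
In Python, from station import telemetry, viewer, hand_in, ctrl gives the robot as it stands.
- The arm moves only by the tool step_arm, never from a script. Its argument "plan" is a list of rows, each an object of numbers: "dx", "dy", "dz": the shift along the tool's x, y, z scaled (see below); "rx", "ry", "rz": the turn, a rotation vector about the tool's x, y, z scaled (see below); "claw": the closure, from 0 (fully open) to 1 (shut). In form: [{"dx": .., "dy": .., "dz": .., "rx": .., "ry": .., "rz": .., "claw": ..}, ...]. A call has 1 to 10 rows; each row shifts and turns the commanded pose from where the row before left it, along the tool's axes as they then stand; what a row does not reach is not made up. The controller multiplies each number of a shift by 0.1 m and each number of a turn by 90 degrees. A row lasts 1/10 s, in which the tool goes at most 50 mm and 8.59 degrees, less where a joint would pass 70% of its speed; a pose out of reach is approached as far as the arm can. A call with a number of a shift or a turn outside -1 to 1 is refused whole. A call with a gripper value outside its range is refused whole. The fingers move at their own pace and stop on an object; "grip_force" is the grip in N (left out, the last holds). Time passes only in rows, so rows that do not move let the fingers close. It gives the time, the measured TCP pose, the force, the opening and the grip force at its end, in the units of the state.
- telemetry.get_obs(): the state, without advancing time (a new reading comes with each control period).
- viewer.camera(name): name is "scene" or "top"; returns a dict with "img" (400x640x3 uint8, red, green, blue), "z_map" (400x640 float32, m along the optical axis (not along the pixel's ray), 0 where there is no reading), "fx", "fy", "cx", "cy" (pixels), "R" (3x3) and "t" (3): a world point X has camera coordinates R X + t. Camera axes: x right, y down, z forward; pixel columns grow to the right and rows downward; lengths in m; the calibration is good to about 2 mm. A picture is of the moment at which its call begins.
- hand_in(): hands the job in; it is judged then, once.
Trained networks look in a picture, given as the dict that the camera call returned (one of the last four; its "shot" number tells which), for a name from the list of things; names that differ only in an ending like _2 or _b are one class to them, and where a whole thing is asked for, a point or a joint stands for the part that bears it (a point fixed in the world has none). Each returns a list of dicts, best first, with "score" (0 to 1); they miss things now and then, are a little off and sometimes report something else, mostly with a low value. They report only what shows in the picture. A call takes as long as a camera call.
- viewer.recognise(target, picture): "rect" ([left, top, right, bottom] in pixels, round what is visible of it).
The state is a dict: "time_s": time; "qpos": joint angles; "joint_vel": joint speeds; "tau": joint torques, N m; "ee_pos": TCP position; "eef_rot": TCP orientation; "force": force on the tool from outside, world axes, zero at the start; "moment": the same for the moment, N m; "grip_width": finger opening in m; "grip_force": force on a finger pad.
Only numpy, scipy, OpenCV 4.12 (cv2) and the standard library are available. Lean on these libraries where they do the work, as an engineer would, in place of code of your own. Each camera call takes 0.05 s, during which the arm holds its last target. There are 200 camera calls.

## Working session

There is one attempt and no reset: what is moved stays moved. The work goes in short steps, Python scripts to look and compute and a tool call to move; the robot and the scene stay as the last step left them, time stands still between calls to the robot, and variables do not carry over. Pictures are saved under pics/ and viewed, at most 10 in all, crops included, and the job is handed in when it is done.

Besides the shell and the picture viewer there is one more tool, called as name([rows], argument=value, ...), one row to a line, values as JSON. step_arm: Moves the arm, as the interface text tells. Shifts and turns lie within -1 to 1; 1 stands for 0.1 m of shift or 90 degrees of turn. Its arguments: {"type":"object","properties":{"plan":{"type":"array"},"grip_force":{"type":"number"}},"required":["plan"]}

```bash
mkdir -p pics
cat > h.py <<'E'
import numpy as np, cv2
from station import telemetry, viewer, hand_in, ctrl
def world(p,u,v):
    z=p["z_map"][v,u]; c=np.stack([(u-p["cx"])/p["fx"]*z,(v-p["cy"])/p["fy"]*z,z],-1)
    return (c-p["t"])@p["R"]
def cloud(p):
    v,u=np.mgrid[0:400,0:640]; return world(p,u,v)
def save(p,n): cv2.imwrite("pics/"+n,p["img"][...,::-1])
E
python3 - <<'E'
from h import *
for n in("top","scene"):
    p=viewer.camera(n); save(p,n+"0.png"); np.savez("pics/"+n+"0.npz",**{k:p[k] for k in("img","z_map","fx","fy","cx","cy","R","t")})
    print(n,"cam at",-p["R"].T@p["t"])
    for t in("caddy","bar","lid","bar_press","lid_push","tooth_top","mug","soap","jar"):
        for r in viewer.recognise(t,p)[:2]:
            b=np.array(r["rect"]); u,v=int((b[0]+b[2])/2),int((b[1]+b[3])/2)
            print(t,round(r["score"],2),b.round(),world(p,np.array(u),np.array(v)).round(3))
o=telemetry.get_obs();print(o["ee_pos"],o["eef_rot"],o["grip_width"],ctrl.tcp_to_tips,o["time_s"])
E
```

```text
top cam at [0.50864941 0.01582777 0.72454957]
caddy 0.85 [205. 169. 374. 287.] [0.557 0.049 0.105]
bar 0.59 [243. 241. 362. 280.] [0.505 0.028 0.089]
lid 0.6 [248. 174. 326. 278.] [0.56  0.052 0.106]
bar_press 0.87 [245. 239. 364. 279.] [0.507 0.024 0.104]
bar_press 0.62 [250. 177. 327. 278.] [0.557 0.05  0.105]
lid_push 0.56 [247. 177. 331. 279.] [0.557 0.049 0.105]
tooth_top 0.6 [245. 241. 359. 280.] [0.505 0.028 0.089]
tooth_top 0.51 [203. 119. 256. 164.] [0.699 0.151 0.1  ]
mug 0.55 [254. 124. 321. 177.] [0.712 0.061 0.005]
soap 0.95 [354. 137. 397. 188.] [ 0.656 -0.084  0.141]
jar 0.87 [204. 117. 255. 164.] [0.702 0.152 0.098]
scene cam at [ 0.99637068 -0.15688479  0.71358528]
caddy 0.61 [233. 143. 389. 248.] [0.601 0.029 0.106]
bar 0.96 [236. 144. 337. 187.] [0.519 0.019 0.105]
lid 0.96 [272. 142. 348. 220.] [0.573 0.043 0.105]
bar_press 0.57 [237. 145. 339. 188.] [0.522 0.02  0.105]
tooth_top 0.8 [236. 146. 336. 188.] [0.522 0.018 0.103]
mug 0.97 [316. 223. 375. 283.] [0.684 0.061 0.004]
soap 0.94 [242. 217. 284. 295.] [ 0.69  -0.095  0.132]
soap 0.39 [317. 225. 376. 283.] [0.689 0.06  0.006]
jar 0.72 [380. 202. 428. 265.] [0.738 0.138 0.098]
jar 0.56 [238. 147. 337. 190.] [0.527 0.018 0.105]
[0.13755914 0.53250923 0.22243717] [-3.14157174e+00 -2.35077449e-07  2.88881981e+00] 0.09391355207385495 0.017 1.0
```

View pics/top0.png

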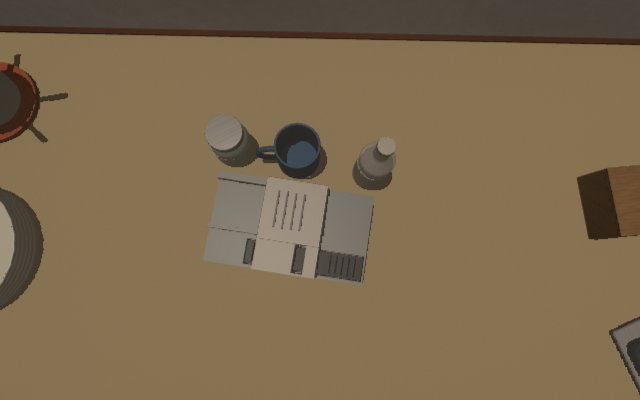

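View pics/scene0.png

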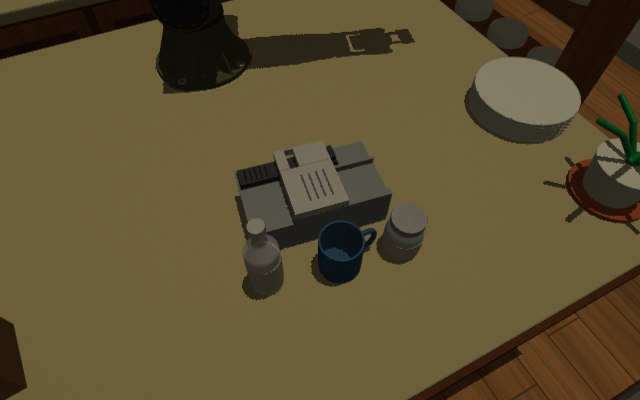

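The top view shows the lid at px (252–327, 178–277), the ribbed bare bar at (318–363, 250–280) and the tooth at (249, 252). The lid opens toward image left, roughly world +y. The mug, soap and jar stand on the far +x side. Next I'll fit the caddy pose.

Run:
```python
from h import *
from scipy.optimize import minimize
from scipy.spatial import cKDTree
for n in("top","scene"):
    p=dict(np.load(f"pics/{n}0.npz")); X=cloud(p); ok=p["z_map"]>0
    m=(ok&(X[...,2]>.1)&(X[...,2]<.11)).astype(np.uint8); k,l,s,c=cv2.connectedComponentsWithStats(m)
    for j in range(1,k):
        if s[j,4]<1500: continue
        P=X[l==j]; print(n,s[j],P[:,2].mean(), cv2.minAreaRect((P[:,:2]*1000).astype(np.float32)))
    R=X[ok&(X[...,2]>.02)&(X[...,2]<.3)&(X[...,0]>.4)&(X[...,0]<.66)&(abs(X[...,1]-.03)<.2)]
    # caddy top outline, using points at deck height
    D=X[ok&(X[...,2]>.071)&(X[...,2]<.11)&(X[...,0]<.66)&(X[...,0]>.4)&(abs(X[...,1]-.03)<.2)]
    print(n,"outline",cv2.minAreaRect((D[:,:2]*1000).astype(np.float32)), np.percentile(D[:,1],[0,1,99,100]))
```

```text
top [ 251  176   77  103 5520] 0.10493796770719115 ((558.8860473632812, 47.59626770019531), (100.0828628540039, 150.3939208984375), 81.61560821533203)
top outline ((577.953125, 38.60163116455078), (282.2817077636719, 190.65447998046875), 81.556640625) [-0.11456583 -0.08430396  0.18096204  0.19089478]
scene [ 273  141   77   76 3440] 0.10511455460249877 ((560.1016845703125, 47.63289260864258), (100.41136169433594, 151.9919891357422), 81.51437377929688)
scene outline ((572.8082885742188, 48.552894592285156), (266.1531677246094, 176.67510986328125), 81.80317687988281) [-0.08693939 -0.07688663  0.17971087  0.19136625]
```

step_arm([
  {"rz": -0.067,"claw": 1},
  {"dx": -0.244,"dy": -0.276,"claw": 1},
  {"dx": -0.244,"dy": -0.276,"claw": 1},
  {"dx": -0.244,"dy": -0.276,"claw": 1},
  {"dx": -0.244,"dy": -0.276,"claw": 1},
  {"dx": -0.244,"dy": -0.276,"claw": 1},
  {"dx": -0.244,"dy": -0.276,"claw": 1},
  {"dx": -0.244,"dy": -0.276,"claw": 1},
  {"dx": -0.244,"dy": -0.276,"claw": 1},
  {"dx": -0.244,"dy": -0.276,"claw": 1},
], grip_force=20)

```text
$.plan[0]: bad value
```

step_arm([
  {"dx": -0.244,"dy": -0.276,"claw": 1},
  {"dx": -0.244,"dy": -0.276,"claw": 1},
  {"dx": -0.244,"dy": -0.276,"claw": 1},
  {"dx": -0.244,"dy": -0.276,"claw": 1},
  {"dx": -0.244,"dy": -0.276,"claw": 1},
  {"dx": -0.244,"dy": -0.276,"claw": 1},
  {"dx": -0.244,"dy": -0.276,"claw": 1},
  {"dx": -0.244,"dy": -0.276,"claw": 1},
  {"dx": -0.244,"dy": -0.276,"claw": 1},
  {"claw": 1},
])

```text
$.plan[0]: bad value
```

step_arm([
  {"dx": 0,"dy": 0,"dz": 0,"rx": 0,"ry": 0,"rz": -0.067,"claw": 1},
  {"dx": -0.244,"dy": -0.276,"dz": 0,"rx": 0,"ry": 0,"rz": 0,"claw": 1},
  {"dx": -0.244,"dy": -0.276,"dz": 0,"rx": 0,"ry": 0,"rz": 0,"claw": 1},
  {"dx": -0.244,"dy": -0.276,"dz": 0,"rx": 0,"ry": 0,"rz": 0,"claw": 1},
  {"dx": -0.244,"dy": -0.276,"dz": 0,"rx": 0,"ry": 0,"rz": 0,"claw": 1},
  {"dx": -0.244,"dy": -0.276,"dz": 0,"rx": 0,"ry": 0,"rz": 0,"claw": 1},
  {"dx": -0.244,"dy": -0.276,"dz": 0,"rx": 0,"ry": 0,"rz": 0,"claw": 1},
  {"dx": -0.244,"dy": -0.276,"dz": 0,"rx": 0,"ry": 0,"rz": 0,"claw": 1},
  {"dx": -0.244,"dy": -0.276,"dz": 0,"rx": 0,"ry": 0,"rz": 0,"claw": 1},
  {"dx": -0.244,"dy": -0.276,"dz": 0,"rx": 0,"ry": 0,"rz": 0,"claw": 1},
], grip_force=20)

```text
time_s: 2.0
ee_pos: [0.3188, 0.2532, 0.2227]
eef_rot: [3.141, 0.0, 2.994]
force: [0.8, 1.0, 0.1]
grip_width: 0.0174
grip_force: 0.0
```

step_arm([
  {"dx": -0.244,"dy": -0.276,"dz": 0,"rx": 0,"ry": 0,"rz": 0,"claw": 1},
  {"dx": -0.244,"dy": -0.276,"dz": 0,"rx": 0,"ry": 0,"rz": 0,"claw": 1},
  {"dx": -0.244,"dy": -0.276,"dz": 0,"rx": 0,"ry": 0,"rz": 0,"claw": 1},
  {"dx": -0.244,"dy": -0.276,"dz": 0,"rx": 0,"ry": 0,"rz": 0,"claw": 1},
  {"dx": -0.244,"dy": -0.276,"dz": 0,"rx": 0,"ry": 0,"rz": 0,"claw": 1},
  {"dx": -0.244,"dy": -0.276,"dz": 0,"rx": 0,"ry": 0,"rz": 0,"claw": 1},
  {"dx": -0.244,"dy": -0.276,"dz": 0,"rx": 0,"ry": 0,"rz": 0,"claw": 1},
  {"dx": -0.244,"dy": -0.276,"dz": 0,"rx": 0,"ry": 0,"rz": 0,"claw": 1},
  {"dx": -0.244,"dy": -0.276,"dz": 0,"rx": 0,"ry": 0,"rz": 0,"claw": 1},
  {"dx": 0,"dy": 0,"dz": 0,"rx": 0,"ry": 0,"rz": 0,"claw": 1},
])

```text
time_s: 3.0
ee_pos: [0.5002, -0.0263, 0.2221]
eef_rot: [-3.141, -0.0, 2.991]
force: [0.4, -0.4, 0.0]
grip_width: 0.0007
grip_force: 0.0
```

step_arm([
  {"dx": 0,"dy": 0,"dz": 0.3,"rx": 0,"ry": 0,"rz": 0,"claw": 1},
  {"dx": 0,"dy": 0,"dz": 0.3,"rx": 0,"ry": 0,"rz": 0,"claw": 1},
  {"dx": 0,"dy": 0,"dz": 0.3,"rx": 0,"ry": 0,"rz": 0,"claw": 1},
  {"dx": 0,"dy": 0,"dz": 0.18,"rx": 0,"ry": 0,"rz": 0,"claw": 1},
  {"dx": 0,"dy": 0,"dz": 0,"rx": 0,"ry": 0,"rz": 0,"claw": 1},
])

```text
time_s: 3.5
ee_pos: [0.4976, -0.0229, 0.1125]
eef_rot: [-3.142, -0.004, 2.994]
force: [-0.1, 0.4, 0.7]
grip_width: 0.0004
grip_force: 0.0
```

Run:
```python
from h import *
p=viewer.camera("scene"); cv2.imwrite("pics/s1.png",cv2.resize(p["img"][100:260,180:420,::-1],None,fx=3,fy=3))
```

```text
(no output)
```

View pics/s1.png

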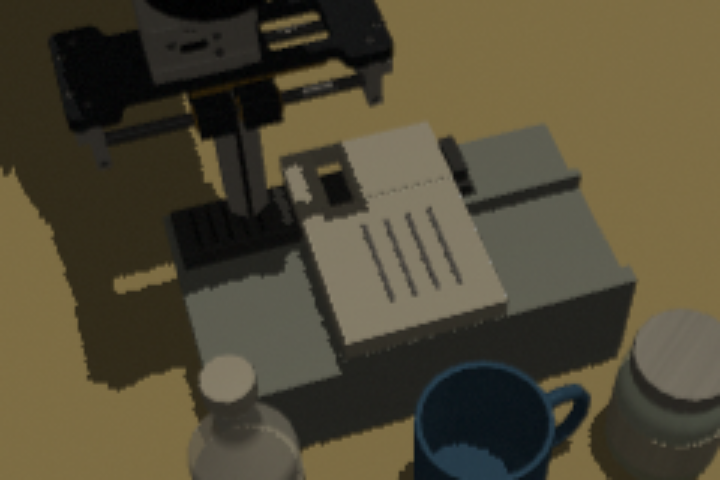

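The shut fingers are centred over the ribbed bar at crop px (245, 210), a clear gap behind the lid. Now I press down.

step_arm([
  {"dx": 0,"dy": 0,"dz": 0.05,"rx": 0,"ry": 0,"rz": 0,"claw": 1},
  {"dx": 0,"dy": 0,"dz": 0.04,"rx": 0,"ry": 0,"rz": 0,"claw": 1},
  {"dx": 0,"dy": 0,"dz": 0.04,"rx": 0,"ry": 0,"rz": 0,"claw": 1},
  {"dx": 0,"dy": 0,"dz": 0.04,"rx": 0,"ry": 0,"rz": 0,"claw": 1},
  {"dx": 0,"dy": 0,"dz": 0.03,"rx": 0,"ry": 0,"rz": 0,"claw": 1},
  {"dx": 0,"dy": 0,"dz": 0,"rx": 0,"ry": 0,"rz": 0,"claw": 1},
  {"dx": 0,"dy": 0,"dz": 0,"rx": 0,"ry": 0,"rz": 0,"claw": 1},
])

```text
time_s: 4.25
ee_pos: [0.4993, -0.0235, 0.0947]
eef_rot: [3.142, 0.001, 2.994]
force: [-0.7, 0.4, 5.7]
grip_width: 0.0005
grip_force: 2.8
```

step_arm([
  {"dx": 0,"dy": 0,"dz": 0.015,"rx": 0,"ry": 0,"rz": 0,"claw": 1},
  {"dx": 0,"dy": 0,"dz": 0.01,"rx": 0,"ry": 0,"rz": 0,"claw": 1},
  {"dx": 0,"dy": 0,"dz": 0,"rx": 0,"ry": 0,"rz": 0,"claw": 1},
  {"dx": 0,"dy": 0,"dz": 0,"rx": 0,"ry": 0,"rz": 0,"claw": 1},
])

```text
time_s: 4.65
ee_pos: [0.4994, -0.0236, 0.0929]
eef_rot: [-3.141, 0.001, 2.994]
force: [-3.2, 0.2, 13.5]
grip_width: 0.0006
grip_force: 6.8
```

step_arm([
  {"dx": 0,"dy": 0.05,"dz": 0,"rx": 0,"ry": 0,"rz": 0,"claw": 1},
  {"dx": 0,"dy": 0.05,"dz": 0,"rx": 0,"ry": 0,"rz": 0,"claw": 1},
  {"dx": 0,"dy": 0.03,"dz": 0,"rx": 0,"ry": 0,"rz": 0,"claw": 1},
  {"dx": 0,"dy": 0.03,"dz": 0,"rx": 0,"ry": 0,"rz": 0,"claw": 1},
  {"dx": 0,"dy": 0.03,"dz": 0,"rx": 0,"ry": 0,"rz": 0,"claw": 1},
  {"dx": 0,"dy": 0.03,"dz": 0,"rx": 0,"ry": 0,"rz": 0,"claw": 1},
  {"dx": 0,"dy": 0.03,"dz": 0,"rx": 0,"ry": 0,"rz": 0,"claw": 1},
  {"dx": 0,"dy": 0.03,"dz": 0,"rx": 0,"ry": 0,"rz": 0,"claw": 1},
  {"dx": 0,"dy": 0.03,"dz": 0,"rx": 0,"ry": 0,"rz": 0,"claw": 1},
])

```text
time_s: 5.55
ee_pos: [0.5043, 0.006, 0.0931]
eef_rot: [-3.14, 0.002, 2.994]
force: [-2.0, -11.4, 13.1]
grip_width: 0.0002
grip_force: 7.4
```

step_arm([
  {"dx": 0,"dy": 0.03,"dz": 0,"rx": 0,"ry": 0,"rz": 0,"claw": 1},
  {"dx": 0,"dy": 0.03,"dz": 0,"rx": 0,"ry": 0,"rz": 0,"claw": 1},
  {"dx": 0,"dy": 0.03,"dz": 0,"rx": 0,"ry": 0,"rz": 0,"claw": 1},
])

```text
time_s: 5.85
ee_pos: [0.5056, 0.0149, 0.0931]
eef_rot: [-3.14, 0.002, 2.994]
force: [-2.0, -11.0, 14.3]
grip_width: 0.0002
grip_force: 7.6
```

```bash
cat >> h.py <<'E'
def lid(name="scene"):
    p=viewer.camera(name); X=cloud(p); ey=np.array([.147,.989]); ex=np.array([.989,-.147])
    d=X[...,:2]-[.5593,.0476]; a=d@ex; b=d@ey
    m=(p["z_map"]>0)&(abs(X[...,2]-.105)<.003)&(abs(a-.02)<.04)
    b=b[m]; print("lid front travel",np.percentile(b,99.5)-.05,"rear",np.percentile(b,.5)+.05)
    return p
E
python3 -c "
from h import *
lid()"
```

```text
lid front travel 0.022672087727081375 rear 0.02379080368723065
```

step_arm([
  {"dx": 0,"dy": 0.04,"dz": 0,"rx": 0,"ry": 0,"rz": 0,"claw": 1},
  {"dx": 0,"dy": 0.04,"dz": 0,"rx": 0,"ry": 0,"rz": 0,"claw": 1},
  {"dx": 0,"dy": 0.04,"dz": 0,"rx": 0,"ry": 0,"rz": 0,"claw": 1},
  {"dx": 0,"dy": 0.04,"dz": 0,"rx": 0,"ry": 0,"rz": 0,"claw": 1},
  {"dx": 0,"dy": 0.04,"dz": 0,"rx": 0,"ry": 0,"rz": 0,"claw": 1},
  {"dx": 0,"dy": 0.04,"dz": 0,"rx": 0,"ry": 0,"rz": 0,"claw": 1},
  {"dx": 0,"dy": 0.04,"dz": 0,"rx": 0,"ry": 0,"rz": 0,"claw": 1},
  {"dx": 0,"dy": 0.04,"dz": 0,"rx": 0,"ry": 0,"rz": 0,"claw": 1},
  {"dx": 0,"dy": 0.04,"dz": 0,"rx": 0,"ry": 0,"rz": 0,"claw": 1},
  {"dx": 0,"dy": 0.04,"dz": 0,"rx": 0,"ry": 0,"rz": 0,"claw": 1},
])

```text
time_s: 6.9
ee_pos: [0.5115, 0.0545, 0.0931]
eef_rot: [-3.14, 0.002, 2.994]
force: [-2.1, -10.8, 15.1]
grip_width: 0.0004
grip_force: 7.6
```

step_arm([
  {"dx": 0,"dy": 0.03,"dz": 0,"rx": 0,"ry": 0,"rz": 0,"claw": 1},
  {"dx": 0,"dy": 0.03,"dz": 0,"rx": 0,"ry": 0,"rz": 0,"claw": 1},
  {"dx": 0,"dy": 0.03,"dz": 0,"rx": 0,"ry": 0,"rz": 0,"claw": 1},
  {"dx": 0,"dy": 0.02,"dz": 0,"rx": 0,"ry": 0,"rz": 0,"claw": 1},
])

```text
time_s: 7.3
ee_pos: [0.5131, 0.0655, 0.0931]
eef_rot: [-3.14, 0.002, 2.994]
force: [-2.6, -11.1, 14.2]
grip_width: 0.0007
grip_force: 7.4
```

```bash
python3 -c "
from h import *
lid()"
```

```text
lid front travel 0.07381288663030817 rear 0.07482168694476253
```

step_arm([
  {"dx": 0,"dy": 0.02,"dz": 0,"rx": 0,"ry": 0,"rz": 0,"claw": 1},
  {"dx": 0,"dy": 0.02,"dz": 0,"rx": 0,"ry": 0,"rz": 0,"claw": 1},
  {"dx": 0,"dy": 0.01,"dz": 0,"rx": 0,"ry": 0,"rz": 0,"claw": 1},
])

```text
time_s: 7.65
ee_pos: [0.5138, 0.0704, 0.0931]
eef_rot: [-3.14, 0.002, 2.994]
force: [-2.6, -10.3, 13.6]
grip_width: 0.0003
grip_force: 7.2
```

step_arm([
  {"dx": 0,"dy": 0.01,"dz": 0,"rx": 0,"ry": 0,"rz": 0,"claw": 1},
  {"dx": 0,"dy": 0.005,"dz": 0,"rx": 0,"ry": 0,"rz": 0,"claw": 1},
])

```text
time_s: 7.85
ee_pos: [0.5139, 0.0708, 0.0931]
eef_rot: [-3.138, 0.002, 2.994]
force: [-5.5, -22.6, 16.5]
grip_width: 0.0004
grip_force: 13.1
```

```bash
python3 -c "
from h import *
lid()"
```

```text
lid front travel 0.07894706320375743 rear 0.07986533332730876
```

The lid is at its stop: the force rose and the measured travel is about 80 mm. I'll ease off the lid, then lift straight up.

step_arm([
  {"dx": 0,"dy": -0.03,"dz": 0,"rx": 0,"ry": 0,"rz": 0,"claw": 1},
  {"dx": 0,"dy": -0.03,"dz": 0,"rx": 0,"ry": 0,"rz": 0,"claw": 1},
  {"dx": 0,"dy": 0,"dz": -0.1,"rx": 0,"ry": 0,"rz": 0,"claw": 1},
  {"dx": 0,"dy": 0,"dz": -0.1,"rx": 0,"ry": 0,"rz": 0,"claw": 1},
  {"dx": 0,"dy": 0,"dz": -0.2,"rx": 0,"ry": 0,"rz": 0,"claw": 1},
  {"dx": 0,"dy": 0,"dz": -0.3,"rx": 0,"ry": 0,"rz": 0,"claw": 1},
  {"dx": 0,"dy": 0,"dz": -0.3,"rx": 0,"ry": 0,"rz": 0,"claw": 1},
  {"dx": 0,"dy": 0,"dz": 0,"rx": 0,"ry": 0,"rz": 0,"claw": 1},
])

```text
time_s: 8.7
ee_pos: [0.5136, 0.0671, 0.1959]
eef_rot: [3.141, 0.005, 2.994]
force: [-0.3, 0.0, -0.1]
grip_width: 0.0006
grip_force: 0.0
```

Run:
```python
from h import *
p=lid(); cv2.imwrite("pics/s2.png",cv2.resize(p["img"][100:300,180:440,::-1],None,fx=3,fy=3))
X=cloud(p)
d=X[...,:2]-[.5593,.0476]; a=d@[.989,-.147]; b=d@[.147,.989]
for lo,hi,n in((-.12,-.06,"bar"),(.053,.066,"tooth in slot")):
    m=(p["z_map"]>0)&(abs(a+.049)<.012)&(b>lo)&(b<hi); print(n,np.percentile(X[...,2][m],[10,50,90]))
```

```text
lid front travel 0.07913386012355915 rear 0.07972586023957075
bar [0.08590915 0.08758166 0.31927517]
tooth in slot [0.0957114  0.09821527 0.09976879]
```

View pics/s2.png

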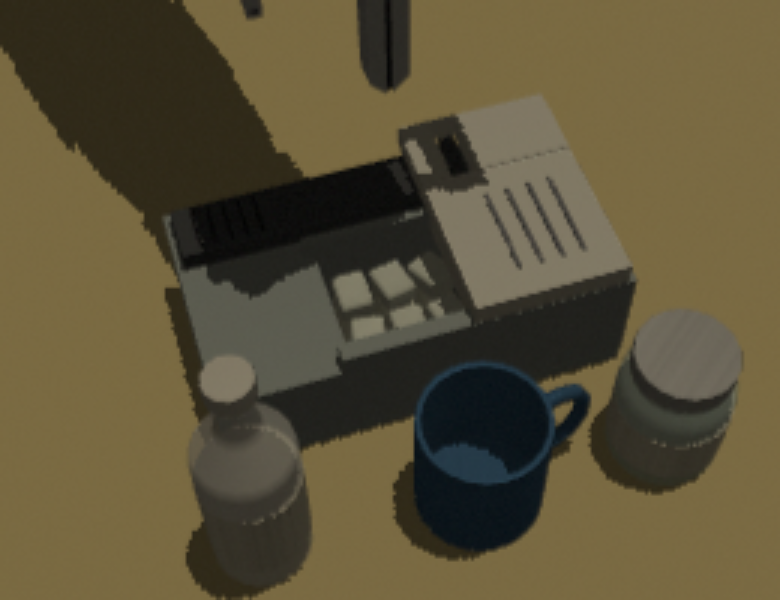

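The lid is fully open, with tablets visible at crop px (390, 295). The bar is back up at 87 mm, and the tooth, at 98 mm, fills the lid's slot at (452, 155). The mug, soap and jar haven't moved, and the gripper is clear.

```bash
python3 -c "
from h import *
print(hand_in())"
```

```text
the job is handed in; nothing more can be done
None
```

The box is open and handed in: the lid is at its 80 mm stop, the catch has sprung up to lock it, and the mug, soap bottle and jar are still where they stood.

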